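# Oiled simmer disc onto the gas stove

## Robot

A 7-joint arm with a two-finger parallel gripper is mounted at the origin on the work surface. World frame = base frame: x ahead of the robot, y to its left, z up, the work surface at z = 0. Lengths are in m, angles in rad, forces in N, time in s.
With the tool pointing down it reaches from about 0.4 to 0.85 m from the base axis. Payload 4.5 kg.
Tool frame: the origin (TCP) lies at the very end of the fingers, on their centre line; the grasp point (between the pads) lies 19 mm behind it; z points along the fingers, y is the line along which they close (so a half turn about z gives the same grasp; the last joint's range is limited). The gripper opens to 88 mm and grips with 3 to 60 N. Pads are 18 mm wide; open, the fingers measure 123 mm over their backs; the gripper's body (75 mm by 187 mm) begins 45 mm behind the grasp point.
Start: joints at [-1.102, 0.689, -0.195, 1.565, 0.157, 0.902, -0.215], TCP at [0.263, 0.567, 0.239] pointing down, gripper open.
Joint ranges: [-3.01, 3.01], [-0.46, 2.08], [-1.47, 1.51], [0.13, 2.56], [-1, 4.14], [0.04, 2.09], [-2.66, 2.66]. Speed limits (rad/s): [2.57, 2.57, 3.14, 3.14, 3.14, 3.14, 3.14].

## Interface

Orientations are given as a unit quaternion [x, y, z, w].
In Python, from plant import r gives the robot as it stands. The module is installed in compiled form; this text tells all that it offers.
- The arm moves only by the tool step_arm, never from a script. Its argument "increments" is a list of rows, each a list of 2 entries, a list of its own where there are three numbers: the shift along the world's x, y, z in cm, then the turn, a rotation vector about the world's x, y, z in degrees. A call has exactly 10 rows; each row shifts and turns the commanded pose from where the row before left it; what a row does not reach is not made up. A row lasts 1/10 s, in which the tool goes at most 50 mm and 8.59 degrees, less where a joint would pass 70% of its speed; a pose out of reach is approached as far as the arm can. A call is refused whole if a number of a shift passes 5 or a number of a turn 8.59, either way. A call with a gripper value outside its range is refused whole. "fingers" is the opening, from 0 (shut) to 1 (fully open), set as the call begins (left out, the last holds). The fingers move at their own pace and stop on an object; "grip_force" is the grip in N (left out, the last holds). Time passes only in rows, so rows that do not move let the fingers close, or fill a call up. It gives the time, the measured TCP pose, the force, the opening and the grip force at its end, in the units of the state.
- r.get_state(): the state, without advancing time (a new reading comes with each control period).
- r.snapshot(name): name is "side" or "top"; returns (picture, depth): 480x640x3 uint8, red, green, blue; 480x640 float32, m along the optical axis (not along the pixel's ray), 0 where there is no reading.
- r.calibration(name): a dict with "fov_y" (degrees; the focal length in pixels is half the picture's height over the tangent of half this angle, whatever the lens; pixels are square), "cx", "cy" (the principal point, pixels), "R" (3x3) and "t" (3): a world point X has camera coordinates R X + t. Camera axes: x right, y down, z forward; pixel columns grow to the right and rows downward; lengths in m; the calibration is good to about 2 mm. A picture is of the moment at which its call begins. calibration takes no time and is no camera call.
- r.finish_job(): hands the job in; it is judged then, once.
The state is a dict: "clock": time; "q": joint angles; "qd": joint speeds; "joint_torque": joint torques, N m; "tool_pos": TCP position; "eef_rot": TCP orientation; "contact_force": force on the tool from outside, world axes, zero at the start; "moment": the same for the moment, N m; "opening": opening from 0.0 (shut) to 1.0 (fully open); "finger_force": force on a finger pad.
Only numpy, scipy, OpenCV 4.12 (cv2) and the standard library are available. Lean on these libraries where they do the work, as an engineer would, in place of code of your own. Each camera call takes 0.05 s, during which the arm holds its last target. There are 200 camera calls.

## Task

The freshly oiled simmer disc lies loose on the blade of the turner: pick the turner up by its handle, carry the disc level to the stove without ever touching the disc with the gripper, and leave it lying flat on the grate, centred over the burner, by lowering the blade through the gap between the grate's two inner bars and drawing it out. Then put the turner back down on the counter, standing level on its blade and foot, and turn the gas knob clockwise to the middle mark, 45 degrees from off, and let go. Do not disturb the glass lid, the wrench, or the tray with its sealing ring.

Things in the scene. Friction and masses are not known exactly. Their poses are not given: they have to be found in the camera images.
- turner: Kitchen turner, 190 g, standing level on its blade and on a foot under the handle's end. Origin: underside of the steel blade at mid-width, 46 mm behind its front edge; x points forward along the blade, away from the handle, z up. Blade 46 mm wide, 3 mm thick, x = -52 to +46 mm. Foot at x = -192 mm, 44 mm wide (y), reaching down to the blade's level. At the start x points roughly to world +y.
- turner_grip (a point): Point on the centreline of the turner's straight black handle, near the balance point: 115 mm behind the turner's origin (x = -115 mm) and 48 mm above the blade's underside; axes as the turner's. The handle runs level along x from 41 mm ahead of this point (where a sloping neck goes down to the blade) to 89 mm behind it; section 16 mm wide (y), 18 mm high.
- simmer_disc: Flat round perforated dark steel disc, 96 mm diameter, 3 mm thick, about 100 g (varies), lying loose on the turner's blade, centred within a few mm of the turner's origin. It overhangs the blade by 25 mm on each side. Origin: centre of its underside; z up. Not to be touched by the gripper.
- stove: Single-burner gas stove, fixed, steel body 330 mm (x) by 260 mm (y), top panel 60 mm above the counter. Origin: centre of its underside; x points away from the robot, front with the knob at -x, z up. On the panel a split cast grate: two pairs of parallel bars running along the stove's y.
- grate_seat (a point): Where the centre of the disc's underside belongs: on the burner's axis, level with the grate's top, 100 mm above the counter; axes as the stove's. Inner grate bars: along y, 170 mm long, 10 mm wide and high, inner faces 32 mm either side (x), so the gap is 64 mm, open at both ends. Outer bars 78 mm either side, same level. Below the gap is only the burner, 66 mm across, top 24 mm under the bars' tops.
- gas_knob_grip (a point): Point on the upright axis of the gas knob, at the height to grip: 97 mm above the counter, 115 mm from the stove's origin towards its -x. The knob is a round black base 44 mm across with an upright bar grip, 14 mm thick, 42 mm long, from 74 to 104 mm above the counter. This point turns with the knob; its x runs along the bar.
- gas_knob (a joint): Angle of the gas knob, rad: 0 is off, bar grip along the stove's x (front to back); grows as it turns clockwise seen from above, to a stop at 1.571. Starts at up to 0.25. Friction (0.03 N m) keeps it where it is left. Three dark ticks on the panel show where the bar's front end stands at 0, 45 and 90 degrees; the middle one is 0.785.
- glass_lid: Clear glass lid with a black knob, 144 mm diameter, 41 mm high, loose on the counter beyond the turner; origin at the centre of its underside. Leave alone.
- wrench: Small steel wrench, 140 mm long, lying flat on the counter near the robot; origin about the middle of its underside. Leave alone.
- tray: Green plastic tray 130 x 200 mm, 22 mm high, on the counter to the left of the stove (+y side); origin at the centre of its underside. Leave alone.
- seal_ring: Flat dark silicone sealing ring, 90 mm diameter, 6 mm high, lying in the tray; origin at the centre of its underside. Leave alone.

How it is judged:
On the way, in this order (a step that is already met when the one before it is completed fails the run):
1. the disc is carried on the turner's blade, clear of the counter (height (world z) of simmer_disc above 0.05 m and contact force between simmer_disc and turner above 0.2 N and angle between simmer_disc's own z axis and vertical below 0.2 rad), for 0.3 s.
2. the disc lies flat and centred on the grate, free of the turner (horizontal distance between simmer_disc and grate_seat below 0.014 m and z of simmer_disc in the frame of grate_seat between -0.003 and 0.003 m and angle between simmer_disc's own z axis and vertical below 0.06 rad and contact force between simmer_disc and turner below 0.02 N), for 0.3 s.
3. the gas knob stands at 45 degrees (value of joint gas_knob between 0.645 and 0.925 rad), for 0.2 s.
At the end, for the whole second after the job is handed in: The disc lies flat and still on the grate bars, its centre within 14 mm of the burner's axis and free of the turner; the gas knob rests at 45 degrees within 8 degrees; the turner stands level (within 2 degrees) and still on the counter (all of step 2 and all of step 3 and linear speed of each of simmer_disc, turner below 0.01 m/s and height (world z) of turner between -0.003 and 0.003 m and angle between turner's own z axis and vertical below 0.04 rad and velocity of joint gas_knob between -0.05 and 0.05 rad/s); the robot touches nothing.
It fails at once if the gripper or arm touches the disc (contact force between any of the fingers, the arm and simmer_disc above 0.2 N).
It fails at once if the disc is tipped more than 17 degrees (angle between simmer_disc's own z axis and vertical above 0.3 rad).
It fails at once if a bystander is shifted more than 25 mm (distance of any of glass_lid, wrench, tray, seal_ring from where it was at the start of the episode above 0.025 m).
It also fails if it takes over 72 s, if anything falls off the work surface, if the arm or the gripper's body presses on something with over 40 N, if the wrist force passes 120 N, or if a joint passes its speed limit or range.

## Working session

There is one attempt and no reset: what is moved stays moved. The work goes in short steps, Python scripts to look and compute and a tool call to move; the robot and the scene stay as the last step left them, time stands still between calls to the robot, and variables do not carry over. Pictures are saved under pics/ and viewed, at most 10 in all, crops included, and the job is handed in when it is done.

Besides the shell and the picture viewer there is one more tool, called after "Emit:" by a JSON object that holds its "name" and its "arguments", one argument or row to a line. step_arm: Moves the arm, as the interface text tells. Its arguments: {"type":"object","properties":{"increments":{"type":"array","items":{"type":"array"}},"fingers":{"type":"number"},"grip_force":{"type":"number"}},"required":["increments"]}

```bash
mkdir -p pics; cat > h.py <<'E'
from plant import r
import numpy as np, cv2
def snap(n,f=None):
    p,d=r.snapshot(n)
    if f: cv2.imwrite('pics/'+f,cv2.cvtColor(p,cv2.COLOR_RGB2BGR))
    return p,d
def cal(n):
    c=r.calibration(n); F=240/np.tan(np.radians(c['fov_y'])/2)
    return F,c['cx'],c['cy'],np.array(c['R']),np.array(c['t'])
def ray(n,u,v,z):
    F,cx,cy,R,t=cal(n); o=-R.T@t; d=R.T@np.array([(u-cx)/F,(v-cy)/F,1]); return o+d*(z-o[2])/d[2]
def proj(n,X):
    F,cx,cy,R,t=cal(n); c=R@np.array(X)+t; return cx+F*c[0]/c[2],cy+F*c[1]/c[2]
def cloud(n,d):
    F,cx,cy,R,t=cal(n); v,u=np.mgrid[:480,:640]; P=np.stack([(u-cx)/F*d,(v-cy)/F*d,d],-1)-t
    return P@R   # R.T(P-t)
E
python3 - <<'E'
from h import *
for n in('top','side'):
    p,d=snap(n,n+'0.png'); np.savez('pics/'+n+'0.npz',p=p,d=d)
    F,cx,cy,R,t=cal(n); print(n,F,cx,cy,(-R.T@t).round(3),R.round(2).tolist())
print(r.get_state())
E
```

```text
top 464.4375415748873 319.30511927510867 243.4358689186515 [0.456 0.105 1.104] [[0.01, -1.0, -0.0], [-1.0, -0.01, -0.08], [0.08, 0.0, -1.0]]
side 461.87937811132036 323.9117900721846 234.66923051221596 [ 0.277 -0.862  0.867] [[0.96, -0.27, -0.01], [-0.17, -0.6, -0.78], [0.2, 0.75, -0.62]]
{'clock': 0.1, 'q': array([-1.10217388,  0.68993383, -0.19453676,  1.56623007,  0.15733233,
        0.90247215, -0.21510506]), 'qd': array([ 0.00100517, -0.00260187, -0.00060529, -0.00082735,  0.00023807,
       -0.0002558 ,  0.00076018]), 'joint_torque': array([-2.16930595e-03, -5.28493309e+01, -1.27143569e+00, -1.53838599e+01,
       -5.26443729e-02,  1.85344332e-03,  3.48564254e-05]), 'tool_pos': array([0.26308258, 0.56631764, 0.23797226]), 'eef_rot': array([ 2.15652173e-01,  9.76469898e-01, -8.15929386e-04, -1.15172845e-04]), 'contact_force': array([-0.21573838,  0.00324827, -0.67931609]), 'moment': array([-0.02421346,  0.00279381, -0.0059761 ]), 'finger_force': 0.0, 'opening': 0.9996431943113466}
```

View pics/top0.png

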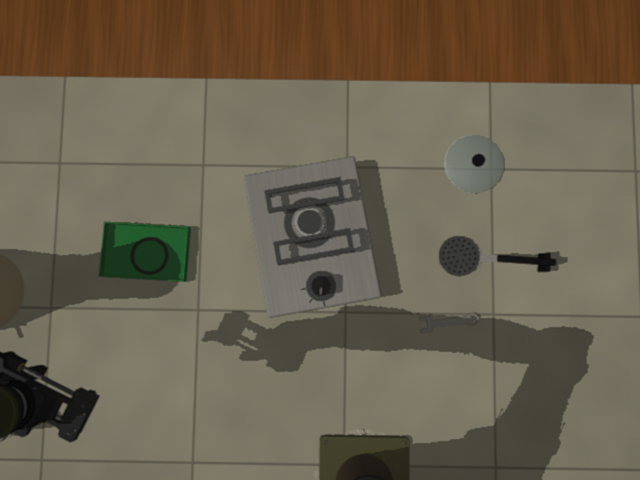

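View pics/side0.png

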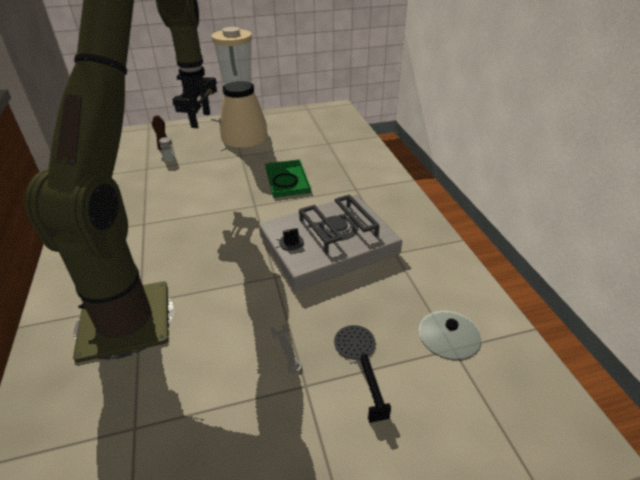

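The top view shows the disc at (459,256), the turner handle running to about (550,261), the burner at (310,222), the knob at (321,287), the tray at (148,250) and the lid at (474,163). The side view agrees. Next I'll measure using depth.

```bash
python3 - <<'E'
from h import *
for n in('top','side'):
    z=np.load(f'pics/{n}0.npz'); p,d=z['p'].astype(int),z['d']; C=cloud(n,d); v=d>0
    X,Y,Z=C[...,0],C[...,1],C[...,2]
    def rep(name,m):
        P=C[m&v]; 
        if len(P)<5: print(n,name,len(P)); return
        rc=cv2.minAreaRect(P[:,:2].astype(np.float32)*1000); print(n,name,len(P),'rect',[np.round(a,1) for a in rc],'mean',P.mean(0).round(4),'zmed',np.median(P[:,2]).round(4))
    tu=(X>.35)&(X<.6)&(Y<-.1)&(Y>-.45)
    print('floor z',np.median(Z[tu&v]).round(4))
    dark=p.max(2)<70
    rep('handle',tu&(Z>.045)&(Z<.075)&(Y<-.24))
    rep('disc',tu&(Z<.03)&dark&(Y>-.27)&(X>.38)&(Z>-.02)&(Y<-.14))
    st=(X>.3)&(X<.75)&(Y<.3)&(Y>-.1)
    rep('stovetop',st&(abs(Z-.06)<.008))
    rep('grate',st&(Z>.093)&(Z<.108)&(X>.42))
    rep('knob',st&(Z>.09)&(Z<.12)&(X<.40))
    m=st&(Z>.07)&(Z<.12)&(X<.42); rep('knob2',m)
E
python3 - <<'E'
from h import *
p=np.load('pics/top0.npz')['p']
a=cv2.resize(p[145:325,235:395],None,fx=3.3,fy=3.3,interpolation=cv2.INTER_CUBIC)
b=cv2.resize(p[225:305,430:575],None,fx=3.3,fy=3.3,interpolation=cv2.INTER_CUBIC)
b=cv2.resize(p[225:335,410:490+90],(270,174)) if 0 else b
o=np.zeros((600,800,3),np.uint8); o[:a.shape[0],:a.shape[1]]=a; 
b=cv2.resize(b,(265,int(265*80/145))); o[:b.shape[0],530:795]=b
cv2.imwrite('pics/crop0.png',o[...,::-1])
E
```

```text
floor z 0.0007
top handle 439 rect [array([ 509.4, -359.2]), array([131.5,  18.2]), np.float64(86.7)] mean [ 0.5101 -0.3586  0.0562] zmed 0.0566
top disc 1245 rect [array([ 473.9, -208.8]), array([186.1, 119.6]), np.float64(0.7)] mean [ 0.5201 -0.2211  0.0062] zmed 0.0063
top stovetop 13616 rect [array([559.2, 126.6]), array([330.1, 260.3]), np.float64(11.1)] mean [0.5529 0.1256 0.0605] zmed 0.0604
top grate 1907 rect [array([548.2, 124.6]), array([248.5, 170.1]), np.float64(11.2)] mean [0.5797 0.1305 0.1003] zmed 0.1004
top knob 0
top knob2 2
floor z 0.0006
side handle 520 rect [array([ 509. , -361.9]), array([130. ,  19.5]), np.float64(87.9)] mean [ 0.5069 -0.3671  0.0557] zmed 0.0565
side disc 1007 rect [array([ 481.6, -250.6]), array([182.6,  92.7]), np.float64(34.5)] mean [ 0.5184 -0.2251  0.0062] zmed 0.0062
side stovetop 5361 rect [array([556.1, 125.6]), array([332.5, 264.8]), np.float64(11.0)] mean [0.5426 0.0977 0.06  ] zmed 0.06
side grate 984 rect [array([544.9, 123.8]), array([248.6, 177.3]), np.float64(11.5)] mean [0.5708 0.1226 0.0991] zmed 0.0995
side knob 0
side knob2 0
```

View pics/crop0.png

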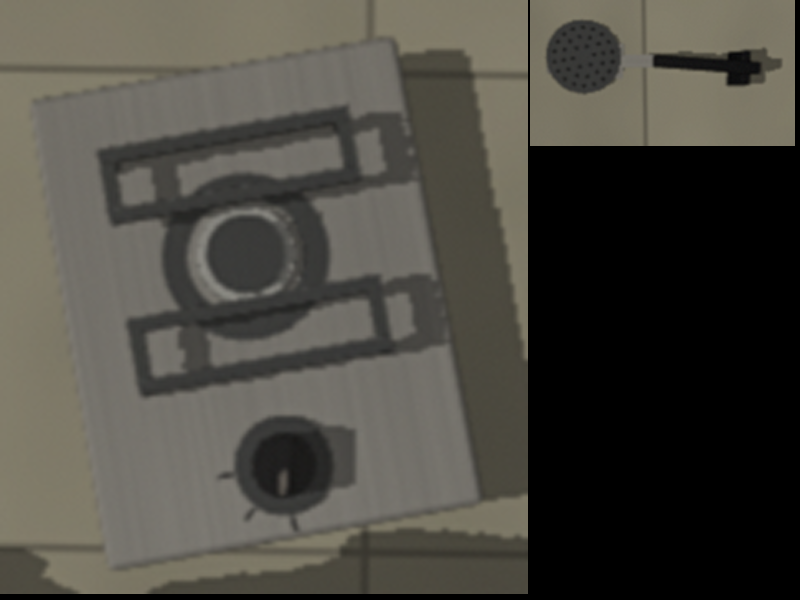

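The crop shows the grate bars rising to the right (stove yaw about +11°). The burner is at crop (247,255) and the knob at (285,465). The ticks are at (295,520), (250,515) and (227,475), and the knob's pointer stands near the first one.

```bash
python3 - <<'E'
from h import *
th=np.radians(11.15); ex=np.array([np.cos(th),np.sin(th)]); ey=np.array([-ex[1],ex[0]])
for n in('top','side'):
    z=np.load(f'pics/{n}0.npz'); p,d=z['p'].astype(int),z['d']; C=cloud(n,d); v=d>0
    X,Y,Z=C[...,0],C[...,1],C[...,2]
    s0=np.array([.559,.1262]); S=C[...,:2]-s0; sx=S@ex; sy=S@ey
    g=v&(abs(Z-.1)<.007)&(abs(sx)<.17)&(abs(sy)<.14)
    h,_=np.histogram(sx[g],bins=np.arange(-.15,.16,.006)); print(n,'sx hist',list(zip(np.arange(-150,154,6),h)))
    gg=g&(sx>-.07); print('grate sy',np.percentile(sy[gg],[1,99]).round(4))
    k=g&(sx<-.085); K=np.c_[sx[k],sy[k]]*1000
    if len(K)>5: print('knob',len(K),cv2.minAreaRect(K.astype(np.float32)))
    dk=((p.max(2)<85)&v&(abs(Z-.006)<.006)&(Y>-.30)&(Y<-.12)&(X>.44)&(X<.6)).astype(np.uint8)
    nl,L,stt,ce=cv2.connectedComponentsWithStats(cv2.morphologyEx(dk,cv2.MORPH_CLOSE,np.ones((5,5))))
    i=1+stt[1:,4].argmax(); c=max(cv2.findContours((L==i).astype(np.uint8),0,2)[0],key=cv2.contourArea)
    P=np.array([ray(n,u,w,.006)[:2] for u,w in c[:,0]])*1000
    print('disc circle',cv2.minEnclosingCircle(P.astype(np.float32)),'rect',cv2.minAreaRect(P.astype(np.float32)))
    hm=v&(Z>.048)&(Z<.066)&(Y<-.24)&(X>.45)&(X<.6)&(p.max(2)<60)
    Q=C[hm][:,:2]; f=np.polyfit(Q[:,1],Q[:,0],1); print('handle y',np.percentile(Q[:,1],[1,99]),'x=',f,'x at -.33',np.polyval(f,-.33))
E
```

```text
top sx hist [(np.int64(-150), np.int64(0)), (np.int64(-144), np.int64(0)), (np.int64(-138), np.int64(9)), (np.int64(-132), np.int64(16)), (np.int64(-126), np.int64(18)), (np.int64(-120), np.int64(17)), (np.int64(-114), np.int64(18)), (np.int64(-108), np.int64(18)), (np.int64(-102), np.int64(19)), (np.int64(-96), np.int64(5)), (np.int64(-90), np.int64(0)), (np.int64(-84), np.int64(0)), (np.int64(-78), np.int64(0)), (np.int64(-72), np.int64(0)), (np.int64(-66), np.int64(0)), (np.int64(-60), np.int64(0)), (np.int64(-54), np.int64(189)), (np.int64(-48), np.int64(188)), (np.int64(-42), np.int64(26)), (np.int64(-36), np.int64(29)), (np.int64(-30), np.int64(25)), (np.int64(-24), np.int64(28)), (np.int64(-18), np.int64(32)), (np.int64(-12), np.int64(224)), (np.int64(-6), np.int64(144)), (np.int64(0), np.int64(0)), (np.int64(6), np.int64(0)), (np.int64(12), np.int64(0)), (np.int64(18), np.int64(0)), (np.int64(24), np.int64(0)), (np.int64(30), np.int64(0)), (np.int64(36), np.int64(0)), (np.int64(42), np.int64(0)), (np.int64(48), np.int64(0)), (np.int64(54), np.int64(0)), (np.int64(60), np.int6
[... 2148 characters left out ...]
96), np.int64(90)), (np.int64(102), np.int64(76)), (np.int64(108), np.int64(19)), (np.int64(114), np.int64(0)), (np.int64(120), np.int64(0)), (np.int64(126), np.int64(0)), (np.int64(132), np.int64(0)), (np.int64(138), np.int64(0)), (np.int64(144), np.int64(0)), (np.int64(150), np.int64(0))]
grate sy [-0.0856  0.0849]
knob 90 ((-118.10438537597656, -1.1010637283325195), (17.28522491455078, 40.562889099121094), 79.35743713378906)
disc circle ((516.1287231445312, -234.98963928222656), 59.08127212524414) rect ((519.65185546875, -225.9937744140625), (96.19221496582031, 97.24569702148438), 37.66563415527344)
handle y [-0.42617439 -0.29936989] x= [0.05619145 0.52750132] x at -.33 0.5089581432833813
```

Emit:
{"name": "step_arm", "arguments": {
  "increments": [
    [[2, -4, 0], [0, 0, -6]],
    [[2, -4, 0], [0, 0, -6]],
    [[2, -4, 0], [0, 0, -6]],
    [[2, -4, 0], [0, 0, -6]],
    [[2, -4, 0], [0, 0, -6]],
    [[2, -4, 0], [0, 0, -6]],
    [[2, -4, 0], [0, 0, -6]],
    [[2, -4, 0], [0, 0, -6]],
    [[2, -4, 0], [0, 0, -6]],
    [[2, -4, 0], [0, 0, -6]]
  ],
  "fingers": 1
}}

```text
clock: 1.1
tool_pos: [0.4636, 0.1652, 0.2386]
eef_rot: [0.677, 0.736, -0.0, -0.0]
contact_force: [1.1, 0.5, -0.1]
opening: 1.002
finger_force: 0.0
```

Emit:
{"name": "step_arm", "arguments": {
  "increments": [
    [[0.5, -4.5, 0], [0, 0, -0.85]],
    [[0.5, -4.5, 0], [0, 0, -0.85]],
    [[0.5, -4.5, 0], [0, 0, -0.85]],
    [[0.5, -4.5, 0], [0, 0, -0.85]],
    [[0.5, -4.5, 0], [0, 0, -0.85]],
    [[0.5, -4.5, 0], [0, 0, -0.85]],
    [[0.5, -4.5, 0], [0, 0, -0.85]],
    [[0.5, -4.5, 0], [0, 0, -0.85]],
    [[0.5, -4.5, 0], [0, 0, -0.85]],
    [[0.3, -4.5, 0], [0, 0, -0.85]]
  ]
}}

```text
clock: 2.1
tool_pos: [0.5112, -0.2848, 0.2384]
eef_rot: [0.728, 0.686, 0.0, -0.0]
contact_force: [1.0, 0.3, 0.3]
opening: 1.001
finger_force: 0.0
```

Emit:
{"name": "step_arm", "arguments": {
  "increments": [
    [[0, -4.2, -1], [0, 0, 0]],
    [[0, 0, -2], [0, 0, 0]],
    [[0, 0, -2], [0, 0, 0]],
    [[0, 0, -2], [0, 0, 0]],
    [[0, 0, -2], [0, 0, 0]],
    [[0, 0, -1.5], [0, 0, 0]],
    [[0, 0, 0], [0, 0, 0]],
    [[0, 0, 0], [0, 0, 0]],
    [[0, 0, 0], [0, 0, 0]],
    [[0, 0, 0], [0, 0, 0]]
  ]
}}

```text
clock: 3.1
tool_pos: [0.5118, -0.3254, 0.1347]
eef_rot: [0.728, 0.686, 0.0, 0.001]
contact_force: [0.9, -0.1, 0.8]
opening: 1.004
finger_force: 0.0
```

```bash
python3 - <<'E'
from h import *
snap('top','top1.png');snap('side','side1.png'); s=r.get_state(); print(s['tool_pos'],s['eef_rot'],s['clock'])
a=cv2.imread('pics/top1.png')[215:315,400:600];b=cv2.imread('pics/side1.png')[290:460,270:470]
cv2.imwrite('pics/v1.png',np.vstack([cv2.resize(a,None,fx=2,fy=2),cv2.resize(b,None,fx=2,fy=2)]))
tp=s['tool_pos']
for n in('top','side'): print(n,proj(n,tp))
E
```

```text
[ 0.51160567 -0.32534858  0.13448833] [7.27855588e-01 6.85730106e-01 2.19307563e-04 6.45274366e-04] 3.2
top (np.float64(527.0352927260057), np.float64(257.3262542643826))
side (np.float64(369.0625070132363), np.float64(340.71917875506716))
```

View pics/v1.png

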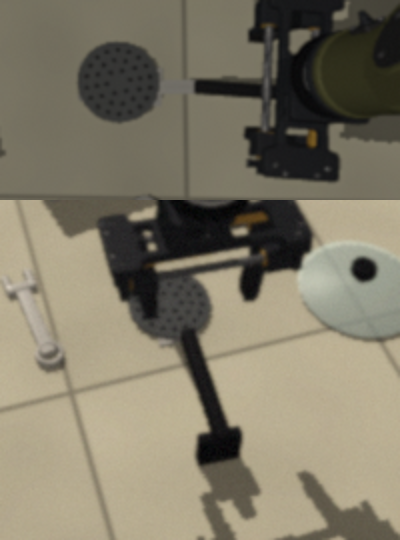

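The gripper straddles the handle, and the disc is clear of the fingers. I'll descend and grip.

Emit:
{"name": "step_arm", "arguments": {
  "increments": [
    [[0, 0, -1.5], [0, 0, 0]],
    [[0, 0, -1.5], [0, 0, 0]],
    [[0, 0, -1.5], [0, 0, 0]],
    [[0, 0, -1.5], [0, 0, 0]],
    [[0, 0, -1.5], [0, 0, 0]],
    [[0, 0, -1.2], [0, 0, 0]],
    [[0, 0, -1], [0, 0, 0]],
    [[0, 0, -0.6], [0, 0, 0]],
    [[0, 0, -0.25], [0, 0, 0]],
    [[0, 0, 0], [0, 0, 0]]
  ]
}}

```text
clock: 4.2
tool_pos: [0.5113, -0.3252, 0.0282]
eef_rot: [0.728, 0.686, 0.0, 0.0]
contact_force: [0.1, 0.3, -0.2]
opening: 1.001
finger_force: 0.0
```

Emit:
{"name": "step_arm", "arguments": {
  "increments": [
    [[0, 0, 0], [0, 0, 0]],
    [[0, 0, 0], [0, 0, 0]],
    [[0, 0, 0], [0, 0, 0]],
    [[0, 0, 0], [0, 0, 0]],
    [[0, 0, 0], [0, 0, 0]],
    [[0, 0, 0], [0, 0, 0]],
    [[0, 0, 0], [0, 0, 0]],
    [[0, 0, 0], [0, 0, 0]],
    [[0, 0, 0], [0, 0, 0]],
    [[0, 0, 0], [0, 0, 0]]
  ],
  "fingers": 0,
  "grip_force": 50
}}

```text
clock: 5.2
tool_pos: [0.5116, -0.3252, 0.0283]
eef_rot: [0.728, 0.686, 0.0, 0.0]
contact_force: [0.5, -0.1, 0.2]
opening: 0.174
finger_force: 50.0
```

Opening of 0.174 × 88 mm ≈ 15 mm, so the handle is held. I'll lift gently by about 12 cm.

Emit:
{"name": "step_arm", "arguments": {
  "increments": [
    [[0, 0, 0.1], [0, 0, 0]],
    [[0, 0, 0.2], [0, 0, 0]],
    [[0, 0, 0.3], [0, 0, 0]],
    [[0, 0, 0.4], [0, 0, 0]],
    [[0, 0, 0.5], [0, 0, 0]],
    [[0, 0, 0.5], [0, 0, 0]],
    [[0, 0, 0.6], [0, 0, 0]],
    [[0, 0, 0.7], [0, 0, 0]],
    [[0, 0, 0.7], [0, 0, 0]],
    [[0, 0, 0.7], [0, 0, 0]]
  ]
}}

```text
clock: 6.2
tool_pos: [0.5113, -0.3252, 0.076]
eef_rot: [0.728, 0.686, 0.0, 0.0]
contact_force: [0.5, 0.4, -2.4]
opening: 0.172
finger_force: 50.0
```

Emit:
{"name": "step_arm", "arguments": {
  "increments": [
    [[0, 0, 0.8], [0, 0, 0]],
    [[0, 0, 0.8], [0, 0, 0]],
    [[0, 0, 0.8], [0, 0, 0]],
    [[0, 0, 0.8], [0, 0, 0]],
    [[0, 0, 0.8], [0, 0, 0]],
    [[0, 0, 0.8], [0, 0, 0]],
    [[0, 0, 0.8], [0, 0, 0]],
    [[0, 0, 0.6], [0, 0, 0]],
    [[0, 0, 0.4], [0, 0, 0]],
    [[0, 0, 0.2], [0, 0, 0]]
  ]
}}

```text
clock: 7.2
tool_pos: [0.5113, -0.3252, 0.1437]
eef_rot: [0.728, 0.686, 0.0, 0.0]
contact_force: [-0.0, -0.3, -2.9]
opening: 0.175
finger_force: 50.0
```

```bash
cat > m.py <<'E'
from h import *
def look(tag):
    for n in('top','side'):
        p,d=snap(n,f'{n}{tag}.png'); np.savez(f'pics/{n}{tag}.npz',p=p,d=d)
    s=r.get_state(); print(s['clock'],s['tool_pos'].round(4),s['eef_rot'].round(4),s['contact_force'].round(2),s['opening'])
E
python3 - <<'E'
from m import *
look('2')
p=cv2.imread('pics/side2.png')[230:430,230:470]; q=cv2.imread('pics/top2.png')[210:310,400:600]
cv2.imwrite('pics/v2.png',np.hstack([cv2.resize(p,None,fx=2,fy=2),cv2.resize(q,(300,150)).repeat(1,0) if 0 else cv2.copyMakeBorder(cv2.resize(q,(320,160)),0,240,0,0,cv2.BORDER_CONSTANT)]))
E
```

```text
7.3 [ 0.5113 -0.3251  0.1434] [7.278e-01 6.858e-01 1.000e-04 1.000e-04] [ 0.05 -0.51 -4.02] 0.17391348906834314
```

View pics/v2.png

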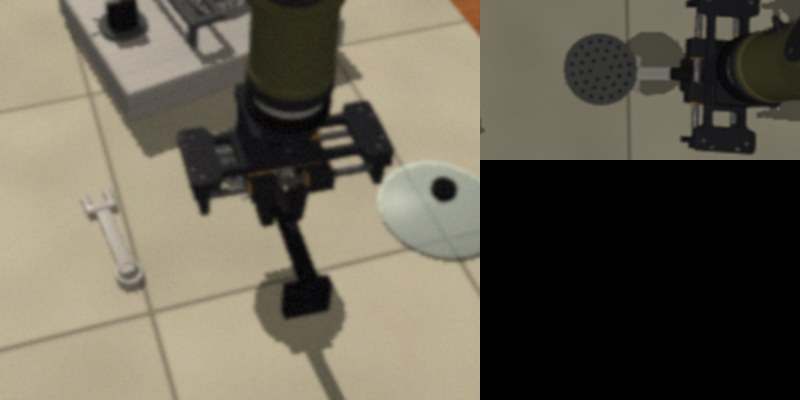

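The turner is held, with the disc still centred on the blade. Next I'll check the disc's level and where it sits relative to the TCP.

```bash
cat >> m.py <<'E'
def disc(tag,zt,box):
    z=np.load(f'pics/top{tag}.npz'); p,d=z['p'].astype(int),z['d']; C=cloud('top',d)
    m=(d>0)&(abs(C[...,2]-zt)<.02)&(C[...,0]>box[0])&(C[...,0]<box[1])&(C[...,1]>box[2])&(C[...,1]<box[3])&(p.max(2)<95)
    P=C[m]; A=np.c_[P[:,:2]-P[:,:2].mean(0),np.ones(len(P))]; f=np.linalg.lstsq(A,P[:,2],rcond=None)[0]
    k=abs(A@f-P[:,2])<.004; f=np.linalg.lstsq(A[k],P[k,2],rcond=None)[0]
    print('disc',len(P),'tilt deg dz/dx,dz/dy',np.degrees(f[:2]).round(2),'z',f[2].round(4),'circle',cv2.minEnclosingCircle((P[:,:2]*1000).astype(np.float32)),'mean',P.mean(0).round(4))
E
python3 - <<'E'
from m import *
disc('2',.121,(.44,.6,-.275,-.12))
disc('0',.006,(.44,.6,-.272,-.12))
E
```

```text
disc 1626 tilt deg dz/dx,dz/dy [ 0.28 -0.65] z 0.1203 circle ((518.0888671875, -224.87879943847656), 52.53046417236328) mean [ 0.5202 -0.2219  0.1203]
disc 1335 tilt deg dz/dx,dz/dy [-0.15  0.24] z 0.0062 circle ((522.62255859375, -222.74522399902344), 50.82334518432617) mean [ 0.5212 -0.2217  0.0061]
```

Emit:
{"name": "step_arm", "arguments": {
  "increments": [
    [[0.05, 0.2, 0.1], [0, 0, 0]],
    [[0.1, 0.4, 0.2], [0, 0, 0]],
    [[0.15, 0.6, 0.3], [0, 0, 0]],
    [[0.2, 0.8, 0.4], [0, 0, 0]],
    [[0.27, 1, 0.4], [0, 0, 0]],
    [[0.27, 1, 0.4], [0, 0, 0]],
    [[0.27, 1, 0.4], [0, 0, 0]],
    [[0.27, 1, 0.4], [0, 0, 0]],
    [[0.27, 1, 0.3], [0, 0, 0]],
    [[0.27, 1, 0.2], [0, 0, 0]]
  ]
}}

```text
clock: 8.3
tool_pos: [0.5328, -0.2442, 0.1746]
eef_rot: [0.728, 0.686, 0.0, 0.0]
contact_force: [0.6, 0.4, -3.2]
opening: 0.175
finger_force: 50.0
```

Emit:
{"name": "step_arm", "arguments": {
  "increments": [
    [[0.27, 1, 0], [0, 0, 0.2]],
    [[0.27, 1, 0], [0, 0, 0.4]],
    [[0.27, 1, 0], [0, 0, 0.6]],
    [[0.27, 1, 0], [0, 0, 0.8]],
    [[0.27, 1, 0], [0, 0, 0.8]],
    [[0.27, 1, 0], [0, 0, 0.8]],
    [[0.27, 1, 0], [0, 0, 0.8]],
    [[0.27, 1, 0], [0, 0, 0.8]],
    [[0.27, 1, 0], [0, 0, 0.8]],
    [[0.27, 1, 0], [0, 0, 0.8]]
  ]
}}

```text
clock: 9.3
tool_pos: [0.5597, -0.1443, 0.1743]
eef_rot: [0.685, 0.728, 0.0, 0.0]
contact_force: [-0.3, 0.1, -3.8]
opening: 0.173
finger_force: 50.0
```

Emit:
{"name": "step_arm", "arguments": {
  "increments": [
    [[0.27, 1, 0], [0, 0, 0.8]],
    [[0.27, 1, 0], [0, 0, 0.8]],
    [[0.27, 1, 0], [0, 0, 0.8]],
    [[0.27, 1, 0], [0, 0, 0.8]],
    [[0.27, 1, 0], [0, 0, 0.8]],
    [[0.27, 1, 0], [0, 0, 0.8]],
    [[0.27, 1, 0], [0, 0, 0.8]],
    [[0.27, 1, 0], [0, 0, 0.8]],
    [[0.27, 1, 0], [0, 0, 0.5]],
    [[0.27, 1, 0], [0, 0, 0.3]]
  ]
}}

```text
clock: 10.3
tool_pos: [0.5867, -0.0443, 0.1742]
eef_rot: [0.639, 0.77, 0.0, 0.0]
contact_force: [0.8, 0.5, -2.6]
opening: 0.173
finger_force: 50.0
```

Emit:
{"name": "step_arm", "arguments": {
  "increments": [
    [[0.27, 1, 0], [0, 0, 0.3]],
    [[0.27, 1, 0], [0, 0, 0.2]],
    [[0.27, 1, 0], [0, 0, 0]],
    [[0.27, 1, 0], [0, 0, 0]],
    [[0.24, 0.9, 0], [0, 0, 0]],
    [[0.21, 0.8, 0], [0, 0, 0]],
    [[0.19, 0.7, 0], [0, 0, 0]],
    [[0.13, 0.5, 0], [0, 0, 0]],
    [[0.1, 0.4, 0], [0, 0, 0]],
    [[0.05, 0.2, 0], [0, 0, 0]]
  ]
}}

```text
clock: 11.3
tool_pos: [0.6065, 0.0302, 0.1742]
eef_rot: [0.635, 0.772, 0.0, -0.0]
contact_force: [0.8, -0.1, -3.2]
opening: 0.177
finger_force: 50.0
```

```bash
python3 - <<'E'
from m import *
look('3')
disc('3',.151,(.52,.66,.07,.2))
p=cv2.imread('pics/side3.png')[150:310,230:430]; q=cv2.imread('pics/top3.png')[145:325,235:415]
cv2.imwrite('pics/v3.png',np.hstack([cv2.resize(p,(425,340)),cv2.resize(q,(340,340))]))
E
```

```text
11.4 [0.6065 0.03   0.1742] [0.6354 0.7722 0.     0.    ] [-0.46 -0.51 -3.29] 0.17158589355855475
disc 1669 tilt deg dz/dx,dz/dy [ 0.45 -0.6 ] z 0.1511 circle ((587.89404296875, 128.54611206054688), 51.61662673950195) mean [0.5892 0.1317 0.1511]
```

View pics/v3.png

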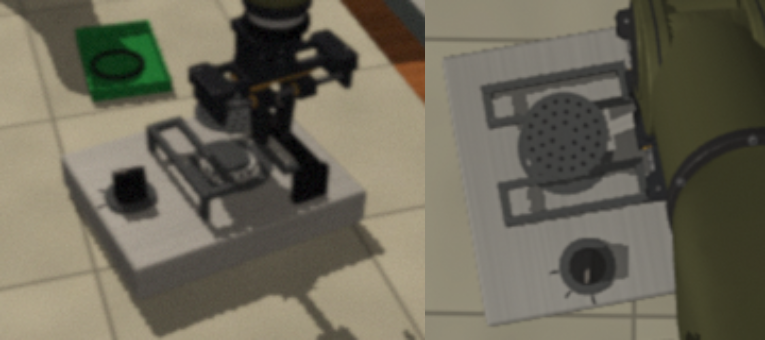

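The disc hovers over the burner within about 1 mm. The blade is aligned with the gap, and the handle and foot are clear. I'll lower it 5.7 cm.

Emit:
{"name": "step_arm", "arguments": {
  "increments": [
    [[0, 0, -0.1], [0, 0, 0]],
    [[0, 0, -0.3], [0, 0, 0]],
    [[0, 0, -0.4], [0, 0, 0]],
    [[0, 0, -0.5], [0, 0, 0]],
    [[0, 0, -0.5], [0, 0, 0]],
    [[0, 0, -0.5], [0, 0, 0]],
    [[0, 0, -0.5], [0, 0, 0]],
    [[0, 0, -0.5], [0, 0, 0]],
    [[0, 0, -0.4], [0, 0, 0]],
    [[0, 0, -0.3], [0, 0, 0]]
  ]
}}

```text
clock: 12.4
tool_pos: [0.6064, 0.0299, 0.1338]
eef_rot: [0.635, 0.772, -0.0, -0.0]
contact_force: [-0.2, 0.1, -3.4]
opening: 0.173
finger_force: 50.0
```

Emit:
{"name": "step_arm", "arguments": {
  "increments": [
    [[0, 0, -0.2], [0, 0, 0]],
    [[0, 0, -0.2], [0, 0, 0]],
    [[0, 0, -0.2], [0, 0, 0]],
    [[0, 0, -0.2], [0, 0, 0]],
    [[0, 0, -0.2], [0, 0, 0]],
    [[0, 0, -0.2], [0, 0, 0]],
    [[0, 0, -0.2], [0, 0, 0]],
    [[0, 0, -0.2], [0, 0, 0]],
    [[0, 0, -0.1], [0, 0, 0]],
    [[0, 0, 0], [0, 0, 0]]
  ]
}}

```text
clock: 13.4
tool_pos: [0.6064, 0.0299, 0.1171]
eef_rot: [0.635, 0.772, -0.0, -0.0]
contact_force: [0.3, 0.1, -1.7]
opening: 0.172
finger_force: 50.0
```

```bash
python3 - <<'E'
from m import *
look('4')
disc('4',.103,(.535,.65,.075,.2))
disc('4',.103,(.559,.62,.075,.2))
p=cv2.imread('pics/side4.png')[150:310,230:430]; q=cv2.imread('pics/top4.png')[145:325,235:415]
cv2.imwrite('pics/v4.png',np.hstack([cv2.resize(p,(425,340)),cv2.resize(q,(340,340))]))
E
```

```text
13.5 [0.6065 0.0299 0.1173] [6.355e-01 7.721e-01 1.000e-04 0.000e+00] [-1.09  0.92 -2.2 ] 0.1700850492338839
disc 1873 tilt deg dz/dx,dz/dy [0.33 0.27] z 0.1028 circle ((593.386962890625, 140.7362823486328), 80.4959716796875) mean [0.589  0.1319 0.1023]
disc 1279 tilt deg dz/dx,dz/dy [-0.14  0.25] z 0.1031 circle ((588.3727416992188, 137.49571228027344), 67.45144653320312) mean [0.5902 0.1313 0.1026]
```

View pics/v4.png

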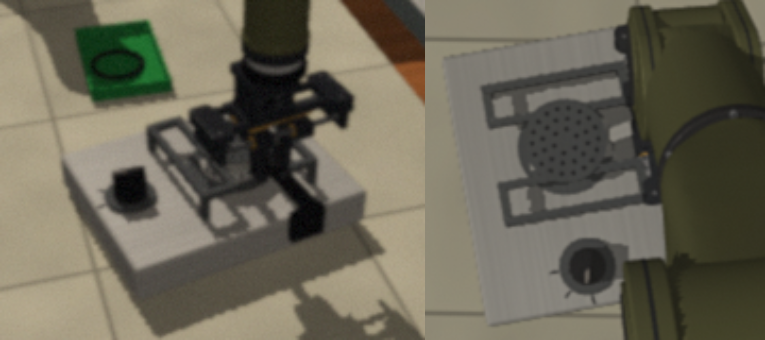

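The disc lies on the bars at z ≈ 0.100, flat and centred, with the blade below it in the gap. I'll draw the turner out along the bars.

Emit:
{"name": "step_arm", "arguments": {
  "increments": [
    [[0.04, -0.2, 0], [0, 0, 0]],
    [[0.08, -0.39, 0], [0, 0, 0]],
    [[0.12, -0.59, 0], [0, 0, 0]],
    [[0.16, -0.78, 0], [0, 0, 0]],
    [[0.19, -0.98, 0], [0, 0, 0]],
    [[0.19, -0.98, 0], [0, 0, 0]],
    [[0.19, -0.98, 0], [0, 0, 0]],
    [[0.19, -0.98, 0], [0, 0, 0]],
    [[0.19, -0.98, 0], [0, 0, 0]],
    [[0.19, -0.98, 0], [0, 0, 0]]
  ]
}}

```text
clock: 14.5
tool_pos: [0.622, -0.0494, 0.1172]
eef_rot: [0.636, 0.772, 0.0, 0.0]
contact_force: [0.3, -0.2, -1.7]
opening: 0.174
finger_force: 50.0
```

Emit:
{"name": "step_arm", "arguments": {
  "increments": [
    [[0.19, -0.98, 0], [0, 0, 0]],
    [[0.19, -0.98, 0], [0, 0, 0]],
    [[0.19, -0.98, 0], [0, 0, 0]],
    [[0.19, -0.98, 0], [0, 0, 0]],
    [[0.19, -0.98, 0], [0, 0, 0]],
    [[0.19, -0.98, 0], [0, 0, 0]],
    [[0.19, -0.98, 0], [0, 0, 0]],
    [[0.19, -0.98, 0], [0, 0, 0]],
    [[0.19, -0.98, 0], [0, 0, 0]],
    [[0.19, -0.98, 0], [0, 0, 0]]
  ]
}}

```text
clock: 15.5
tool_pos: [0.641, -0.1473, 0.1172]
eef_rot: [0.635, 0.772, 0.0, -0.0]
contact_force: [-0.2, 0.8, -2.1]
opening: 0.171
finger_force: 50.0
```

```bash
python3 - <<'E'
from m import *
look('5'); disc('5',.103,(.559,.615,.08,.185))
z=np.load('pics/top5.npz'); C=cloud('top',z['d'])
p=cv2.imread('pics/side5.png')[150:390,230:530]; q=cv2.imread('pics/top5.png')[145:325,235:475]
cv2.imwrite('pics/v5.png',np.hstack([cv2.resize(p,(425,340)),cv2.resize(q,(370,278)) if 0 else cv2.copyMakeBorder(cv2.resize(q,(370,278)),0,62,0,0,cv2.BORDER_CONSTANT)]))
E
```

```text
15.6 [ 0.6409 -0.1492  0.1172] [ 6.365e-01  7.713e-01 -6.000e-04  7.000e-04] [ 0.07 -0.85 -1.93] 0.16874873754006528
disc 1092 tilt deg dz/dx,dz/dy [ 0.45 -0.06] z 0.1034 circle ((587.3333740234375, 133.13941955566406), 58.13483428955078) mean [0.5873 0.132  0.1033]
```

View pics/v5.png

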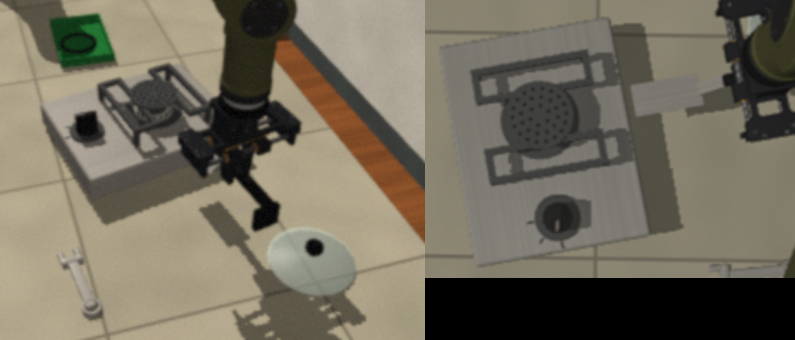

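The disc stayed centred and flat, and the blade is clear of the stove. I'll move the turner back to its open spot and set it down.

Emit:
{"name": "step_arm", "arguments": {
  "increments": [
    [[-0.6, -0.8, 0], [0, 0, 0]],
    [[-1.2, -1.8, 0], [0, 0, 0]],
    [[-1.5, -2.2, 0], [0, 0, 0]],
    [[-1.8, -2.6, 0], [0, 0, 0]],
    [[-1.8, -2.6, 0], [0, 0, 0]],
    [[-1.8, -2.6, 0], [0, 0, 0]],
    [[-1.5, -2.2, 0], [0, 0, 0]],
    [[-1.2, -1.8, 0], [0, 0, 0]],
    [[-0.7, -0.9, 0], [0, 0, 0]],
    [[0, 0, 0], [0, 0, 0]]
  ]
}}

```text
clock: 16.6
tool_pos: [0.5182, -0.3231, 0.1173]
eef_rot: [0.637, 0.771, -0.001, -0.0]
contact_force: [-0.1, -0.6, -1.1]
opening: 0.172
finger_force: 50.0
```

Emit:
{"name": "step_arm", "arguments": {
  "increments": [
    [[0, 0, -0.5], [0, 0, 0]],
    [[0, 0, -1], [0, 0, 0]],
    [[0, 0, -1.2], [0, 0, 0]],
    [[0, 0, -1.2], [0, 0, 0]],
    [[0, 0, -1.2], [0, 0, 0]],
    [[0, 0, -1.2], [0, 0, 0]],
    [[0, 0, -1], [0, 0, 0]],
    [[0, 0, -0.6], [0, 0, 0]],
    [[0, 0, -0.4], [0, 0, 0]],
    [[0, 0, -0.2], [0, 0, 0]]
  ]
}}

```text
clock: 17.6
tool_pos: [0.5199, -0.3216, 0.032]
eef_rot: [0.636, 0.772, 0.0, 0.0]
contact_force: [-0.3, 0.0, -1.4]
opening: 0.173
finger_force: 50.0
```

Emit:
{"name": "step_arm", "arguments": {
  "increments": [
    [[0, 0, -0.1], [0, 0, 0]],
    [[0, 0, -0.1], [0, 0, 0]],
    [[0, 0, -0.1], [0, 0, 0]],
    [[0, 0, -0.1], [0, 0, 0]],
    [[0, 0, 0], [0, 0, 0]],
    [[0, 0, 0], [0, 0, 0]],
    [[0, 0, 0], [0, 0, 0]],
    [[0, 0, 0], [0, 0, 0]],
    [[0, 0, 0], [0, 0, 0]],
    [[0, 0, 0], [0, 0, 0]]
  ]
}}

```text
clock: 18.6
tool_pos: [0.52, -0.3216, 0.0283]
eef_rot: [0.635, 0.772, 0.0, 0.0]
contact_force: [0.6, 0.3, -1.1]
opening: 0.175
finger_force: 50.0
```

Emit:
{"name": "step_arm", "arguments": {
  "increments": [
    [[0, 0, 0], [0, 0, 0]],
    [[0, 0, 0], [0, 0, 0]],
    [[0, 0, 0], [0, 0, 0]],
    [[0, 0, 0], [0, 0, 0]],
    [[0, 0, 0], [0, 0, 0]],
    [[0, 0, 0], [0, 0, 0]],
    [[0, 0, 0], [0, 0, 0]],
    [[0, 0, 0.3], [0, 0, 0]],
    [[0, 0, 0.5], [0, 0, 0]],
    [[0, 0, 1], [0, 0, 0]]
  ],
  "fingers": 0.7
}}

```text
clock: 19.6
tool_pos: [0.5195, -0.3213, 0.0464]
eef_rot: [0.635, 0.772, -0.0, -0.001]
contact_force: [0.1, -0.5, -0.2]
opening: 0.699
finger_force: 0.0
```

Emit:
{"name": "step_arm", "arguments": {
  "increments": [
    [[0, 0, 2], [0, 0, 0]],
    [[0, 0, 2], [0, 0, 0]],
    [[0, 0, 3], [0, 0, 0]],
    [[0, 0, 3], [0, 0, 0]],
    [[0, 0, 3], [0, 0, 0]],
    [[0, 1, 3], [0, 0, 0]],
    [[0, 2, 1], [0, 0, 4]],
    [[0, 3, 0], [0, 0, 4]],
    [[0, 3, 0], [0, 0, 4]],
    [[0, 3, 0], [0, 0, 4]]
  ]
}}

```text
clock: 20.6
tool_pos: [0.5192, -0.199, 0.2162]
eef_rot: [0.519, 0.855, 0.0, -0.0]
contact_force: [0.5, 1.0, -0.0]
opening: 0.703
finger_force: 0.0
```

```bash
python3 - <<'E'
from m import *
look('6')
disc('6',.103,(.559,.615,.08,.185))
for n in('top','side'):
    z=np.load(f'pics/{n}6.npz'); C=cloud(n,z['d']); p=z['p'].astype(int)
    m=(z['d']>0)&(C[...,2]>.045)&(C[...,2]<.066)&(C[...,1]<-.25)&(C[...,1]>-.45)&(C[...,0]>.45)&(C[...,0]<.6)
    P=C[m]; u=np.array([-.193,.981]); s=(P[:,:2]-[.52,-.3216])@u; f=np.polyfit(s,P[:,2],1) if len(P)>5 else None
    print(n,len(P),'handle slope deg',np.degrees(f[0]) if f is not None else None,'z',np.median(P[:,2]) if len(P) else None)
    g=(z['d']>0)&(C[...,2]>.093)&(C[...,2]<.11)&(C[...,0]<.49)&(C[...,0]>.40)&(abs(C[...,1]-.1)<.05)
    K=C[g][:,:2]*1000; print('knob',len(K),cv2.minAreaRect(K.astype(np.float32)) if len(K)>4 else '')
E
```

```text
20.7 [ 0.5198 -0.1945  0.2161] [ 0.5166  0.8562  0.0018 -0.0017] [ 0.9  -0.25  0.29] 0.6978060958812031
disc 1085 tilt deg dz/dx,dz/dy [0.34 0.09] z 0.1033 circle ((586.3856811523438, 133.19703674316406), 57.75642013549805) mean [0.5871 0.1321 0.1033]
top 0 handle slope deg None z None
knob 122 ((446.77532958984375, 103.85525512695312), (40.777381896972656, 12.937185287475586), 0.8175731897354126)
side 554 handle slope deg 0.5140675811595866 z 0.056447934621158574
knob 96 ((442.75811767578125, 101.6518783569336), (41.01542282104492, 19.471044540405273), 0.7040203809738159)
```

Emit:
{"name": "step_arm", "arguments": {
  "increments": [
    [[-0.75, 3.04, 0], [0, 0, 6.37]],
    [[-0.75, 3.04, 0], [0, 0, 6.37]],
    [[-0.75, 3.04, 0], [0, 0, 6.37]],
    [[-0.75, 3.04, 0], [0, 0, 6.37]],
    [[-0.75, 3.04, 0], [0, 0, 6.37]],
    [[-0.75, 3.04, 0], [0, 0, 6.37]],
    [[-0.75, 3.04, 0], [0, 0, 6.37]],
    [[-0.75, 3.04, 0], [0, 0, 6.37]],
    [[-0.75, 3.04, 0], [0, 0, 6.37]],
    [[-0.75, 3.04, 0], [0, 0, 6.37]]
  ]
}}

```text
clock: 21.7
tool_pos: [0.444, 0.1035, 0.2161]
eef_rot: [-0.01, 1.0, -0.0, -0.0]
contact_force: [-0.0, -0.8, 0.8]
opening: 0.7
finger_force: 0.0
```

Emit:
{"name": "step_arm", "arguments": {
  "increments": [
    [[0, 0, -2], [0, 0, 0]],
    [[0, 0, -2], [0, 0, 0]],
    [[0, 0, -2], [0, 0, 0]],
    [[0, 0, -1], [0, 0, 0]],
    [[0, 0, 0], [0, 0, 0]],
    [[0, 0, 0], [0, 0, 0]],
    [[0, 0, 0], [0, 0, 0]],
    [[0, 0, 0], [0, 0, 0]],
    [[0, 0, 0], [0, 0, 0]],
    [[0, 0, 0], [0, 0, 0]]
  ]
}}

```text
clock: 22.7
tool_pos: [0.445, 0.1025, 0.1465]
eef_rot: [-0.007, 1.0, 0.0, 0.0]
contact_force: [0.2, -0.5, -0.2]
opening: 0.702
finger_force: 0.0
```

```bash
python3 - <<'E'
from m import *
look('7'); q=r.get_state()['eef_rot']; print(2*np.degrees(np.arctan2(q[1],q[0]))-90, r.get_state()['q'].round(2))
p=cv2.imread('pics/side7.png')[150:310,230:430]; q=cv2.imread('pics/top7.png')[185:345,235:435]
cv2.imwrite('pics/v7.png',np.hstack([cv2.resize(p,(400,320)),cv2.resize(q,(400,320))]))
E
```

```text
22.8 [0.445  0.1025 0.1464] [-6.8e-03  1.0e+00  1.0e-04  2.0e-04] [ 0.18 -0.87  0.24] 0.7006066166802608
90.78350489497956 [-0.14  0.65 -0.3   2.15  0.47  0.4   0.77]
```

View pics/v7.png

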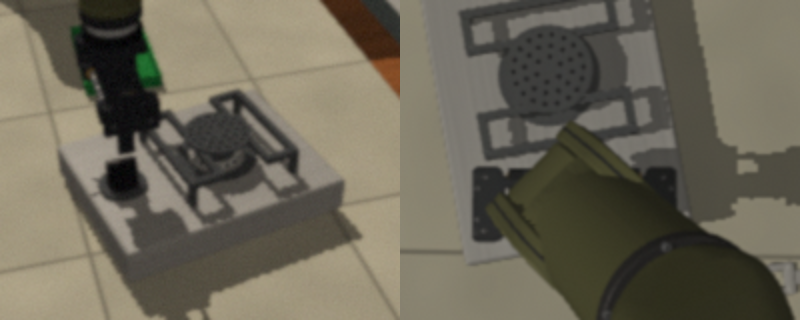

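The fingers stand above the knob's bar, and the disc is undisturbed. I'll descend, grip lightly and turn 34.7° clockwise.

Emit:
{"name": "step_arm", "arguments": {
  "increments": [
    [[0, 0, -1], [0, 0, 0]],
    [[0, 0, -1], [0, 0, 0]],
    [[0, 0, -1], [0, 0, 0]],
    [[0, 0, -1], [0, 0, 0]],
    [[0, 0, -1], [0, 0, 0]],
    [[0, 0, -0.8], [0, 0, 0]],
    [[0, 0, -0.5], [0, 0, 0]],
    [[0, 0, -0.3], [0, 0, 0]],
    [[0, 0, 0], [0, 0, 0]],
    [[0, 0, 0], [0, 0, 0]]
  ]
}}

```text
clock: 23.8
tool_pos: [0.445, 0.1025, 0.0804]
eef_rot: [-0.007, 1.0, 0.0, 0.0]
contact_force: [-0.6, -0.0, -0.2]
opening: 0.7
finger_force: 0.0
```

Emit:
{"name": "step_arm", "arguments": {
  "increments": [
    [[0, 0, 0], [0, 0, 0]],
    [[0, 0, 0], [0, 0, 0]],
    [[0, 0, 0], [0, 0, 0]],
    [[0, 0, 0], [0, 0, 0]],
    [[0, 0, 0], [0, 0, 0]],
    [[0, 0, 0], [0, 0, 0]],
    [[0, 0, 0], [0, 0, 0]],
    [[0, 0, 0], [0, 0, 0]],
    [[0, 0, 0], [0, 0, 0]],
    [[0, 0, 0], [0, 0, 0]]
  ],
  "fingers": 0,
  "grip_force": 15
}}

```text
clock: 24.8
tool_pos: [0.4447, 0.1045, 0.0803]
eef_rot: [-0.008, 1.0, 0.002, 0.0]
contact_force: [-1.3, 5.1, 0.2]
opening: 0.157
finger_force: 15.0
```

Emit:
{"name": "step_arm", "arguments": {
  "increments": [
    [[0, 0, 0], [0, 0, -3]],
    [[0, 0, 0], [0, 0, -4]],
    [[0, 0, 0], [0, 0, -4]],
    [[0, 0, 0], [0, 0, -4]],
    [[0, 0, 0], [0, 0, -4]],
    [[0, 0, 0], [0, 0, -4]],
    [[0, 0, 0], [0, 0, -4]],
    [[0, 0, 0], [0, 0, -4]],
    [[0, 0, 0], [0, 0, -2.5]],
    [[0, 0, 0], [0, 0, -1.2]]
  ]
}}

```text
clock: 25.8
tool_pos: [0.4448, 0.1049, 0.0803]
eef_rot: [0.291, 0.957, 0.002, -0.0]
contact_force: [-1.6, 5.6, 0.0]
opening: 0.156
finger_force: 15.0
```

Emit:
{"name": "step_arm", "arguments": {
  "increments": [
    [[0, 0, 0], [0, 0, 0]],
    [[0, 0, 0], [0, 0, 0]],
    [[0, 0, 0], [0, 0, 0]],
    [[0, 0, 0], [0, 0, 0]],
    [[0, 0, 0], [0, 0, 0]],
    [[0, 0, 0], [0, 0, 0]],
    [[0, 0, 0], [0, 0, 0]],
    [[0, 0, 0], [0, 0, 0]],
    [[0, 0, 0], [0, 0, 0]],
    [[0, 0, 0], [0, 0, 0]]
  ]
}}

```text
clock: 26.8
tool_pos: [0.4448, 0.1049, 0.0803]
eef_rot: [0.29, 0.957, 0.002, -0.0]
contact_force: [-1.4, 6.3, -0.0]
opening: 0.155
finger_force: 15.0
```

Emit:
{"name": "step_arm", "arguments": {
  "increments": [
    [[0, 0, 0], [0, 0, 0]],
    [[0, 0, 0], [0, 0, 0]],
    [[0, 0, 0], [0, 0, 0]],
    [[0, 0, 0], [0, 0, 0]],
    [[0, 0, 0], [0, 0, 0]],
    [[0, 0, 0], [0, 0, 0]],
    [[0, 0, 0], [0, 0, 0]],
    [[0, 0, 0], [0, 0, 0]],
    [[0, 0, 0.5], [0, 0, 0]],
    [[0, 0, 1], [0, 0, 0]]
  ],
  "fingers": 0.7
}}

```text
clock: 27.8
tool_pos: [0.4444, 0.1023, 0.0953]
eef_rot: [0.292, 0.957, -0.0, -0.001]
contact_force: [-0.6, 0.5, 0.8]
opening: 0.694
finger_force: 0.0
```

Emit:
{"name": "step_arm", "arguments": {
  "increments": [
    [[0, 0, 2], [0, 0, 0]],
    [[0, 0, 2], [0, 0, 0]],
    [[0, 0, 3], [0, 0, 0]],
    [[0, 0, 3], [0, 0, 0]],
    [[-1, 4, 2], [0, 0, 0]],
    [[-1, 4, 1], [0, 0, 0]],
    [[-1, 4, 0], [0, 0, 0]],
    [[-1, 4, 0], [0, 0, 0]],
    [[-1, 4, 0], [0, 0, 0]],
    [[-1, 4, 0], [0, 0, 0]]
  ]
}}

```text
clock: 28.8
tool_pos: [0.3841, 0.3438, 0.2262]
eef_rot: [0.292, 0.957, 0.0, 0.0]
contact_force: [0.8, 0.1, -0.0]
opening: 0.701
finger_force: 0.0
```

```bash
python3 - <<'E'
from m import *
look('8')
disc('8',.103,(.559,.615,.08,.185))
for n in('top','side'):
    z=np.load(f'pics/{n}8.npz'); C=cloud(n,z['d'])
    g=(z['d']>0)&(C[...,2]>.093)&(C[...,2]<.11)&(C[...,0]<.49)&(C[...,0]>.40)&(abs(C[...,1]-.1)<.05)
    K=C[g][:,:2]*1000; print('knob',len(K),cv2.minAreaRect(K.astype(np.float32)) if len(K)>4 else '')
    m=(z['d']>0)&(C[...,2]>.045)&(C[...,2]<.066)&(C[...,1]<-.25)&(C[...,1]>-.45)&(C[...,0]>.45)&(C[...,0]<.6)
    P=C[m]; u=np.array([-.193,.981]); s=(P[:,:2]-[.52,-.3216])@u; print('handle slope',len(P),np.degrees(np.polyfit(s,P[:,2],1)[0]),np.median(P[:,2]))
a=cv2.imread('pics/top8.png'); cv2.imwrite('pics/v8.png',np.hstack([cv2.resize(a[145:325,235:395],(480,540)),cv2.resize(a[210:340,400:480+110],(310,212)) if 0 else cv2.copyMakeBorder(cv2.resize(a[130:340,400:590],(310,343)),0,197,0,0,cv2.BORDER_CONSTANT)]))
E
```

```text
28.9 [0.382  0.3496 0.2264] [ 2.870e-01  9.579e-01  3.200e-03 -9.000e-04] [-0.03 -1.34 -0.56] 0.6967255966073203
disc 1089 tilt deg dz/dx,dz/dy [0.12 0.03] z 0.1032 circle ((587.6943359375, 133.17454528808594), 58.22532272338867) mean [0.5873 0.132  0.1032]
knob 120 ((446.4957275390625, 104.47300720214844), (13.750956535339355, 40.82672119140625), 56.27595901489258)
handle slope 420 -0.42675391026454024 0.05695833592263011
knob 87 ((443.60333251953125, 101.86970520019531), (20.384201049804688, 40.256980895996094), 51.70450973510742)
handle slope 559 0.3230310961023918 0.05619764695475718
```

View pics/v8.png

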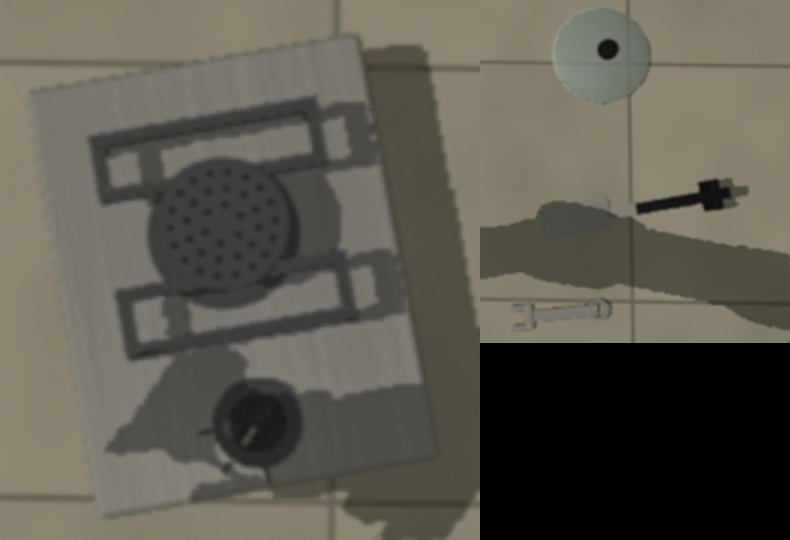

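The disc is centred on the grate, the knob bar is at −33.7° in the world frame (45° from off) and points at the middle tick. The turner stands level on the counter, and the lid and wrench are in place. I'll hand the job in.

```bash
python3 -c "
from plant import r
print(r.finish_job())"
```

```text
the job is handed in; nothing more can be done
None
```

I handed the job in at about 29 s (no verdict came back): by the camera, the disc lies flat on the grate within about 1 mm of the burner's axis, the turner stands level on the counter, the knob is at about 45°, and the lid and wrench are in place; I didn't re-measure the tray and ring, which the arm never went near.

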